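# Put the goniometer's optics away in their fitted tray

### The job

The measurement is finished: put the goniometer's four loose optics away in the storage tray, each in the holder made for it - the longer telescope tube in the cradle with the wider-set yokes, the shorter tube in the other cradle, each lying centred along its cradle in both yokes, and the larger and the smaller eyepiece upright in the larger and the smaller round nest. Lower them into place, do not drop them, and leave the glass prism standing where it is.

Things in the scene. Friction and masses are not known exactly. Their poses are not given: they have to be found in the camera images.
- long_tube: The longer brass telescope tube, lying on the 3 mm thick mat: 150 mm long, bare barrel 30 mm in diameter, at each end a black octagonal collar 38 mm over flats, 12 mm long, on which it lies. Origin on its axis at mid-length, 19 mm above the mat; x along the tube, y and z anywhere around it; ends alike. About 0.30 kg. Take it from above across the middle of the barrel.
- short_tube: The shorter brass telescope tube, lying on the 3 mm thick mat: 100 mm long, bare barrel 30 mm in diameter, at each end a black octagonal collar 38 mm over flats, 12 mm long, on which it lies. Origin on its axis at mid-length, 19 mm above the mat; x along the tube, y and z anywhere around it; ends alike. About 0.20 kg. Take it from above across the middle of the barrel.
- large_eyepiece: The larger of two eyepieces, upright on the 3 mm thick mat: brass foot 48 mm in diameter, 14 mm high, then a black body 38 mm in diameter up to the top at 55 mm. Origin: centre of its underside, z up along its axis; round, its yaw means nothing. About 0.16 kg. Take it from above by the upper half of the body.
- small_eyepiece: The smaller of two eyepieces, upright on the 3 mm thick mat: brass foot 32 mm in diameter, 12 mm high, then a black body 26 mm in diameter up to the top at 50 mm. Origin: centre of its underside, z up along its axis; round, its yaw means nothing. About 0.08 kg. Take it from above by the upper half of the body.
- long_cradle: Fixed cradle of the longer tube in the storage tray: board 132 x 56 x 6 mm with two grey Y yokes 8 mm thick, centred at x = +-45 mm; their 90 degree Vs, tops 34 mm up and 42 mm apart, hold the barrel along x (either way round), axis 34 mm above the underside. 82 mm free between the yokes for fingers. Origin: centre of the underside, z up. The tray's walls stand 30 mm above the table.
- short_cradle: Fixed cradle of the shorter tube in the storage tray: board 88 x 56 x 6 mm with two grey Y yokes 8 mm thick, centred at x = +-24 mm; their 90 degree Vs, tops 34 mm up and 42 mm apart, hold the barrel along x (either way round), axis 34 mm above the underside. 40 mm free between the yokes for fingers. Origin: centre of the underside, z up. The tray's walls stand 30 mm above the table.
- large_nest: Fixed nest of the larger eyepiece in the storage tray: square wooden block 92 x 92 mm, 20 mm high, with a round recess 64 mm in diameter and 10 mm deep, felt on its floor. The eyepiece's 48 mm foot stands on the recess floor, 10 mm above the block's underside. Origin: centre of the underside, z up, x and y along the sides.
- small_nest: Fixed nest of the smaller eyepiece in the storage tray: square wooden block 74 x 74 mm, 20 mm high, with a round recess 48 mm in diameter and 10 mm deep, felt on its floor. The eyepiece's 32 mm foot stands on the recess floor, 10 mm above the block's underside. Origin: centre of the underside, z up, x and y along the sides.
- prism: Glass 60 degree prism standing on end on the mat among the optics: three sides of 34 mm, 40 mm high, easily knocked over. Origin: centre of its underside, z up. Not to be moved. A flat lens cap and a small brass screw, under 16 mm high, lie near it and do not matter.
Mind the look-alikes: they are no part of the job. Leave any pink or purple look-alike of the long_tube alone.

How it is judged:
By the outcome, as a careful person would: the job done as asked, in the order asked, and still so for the second after the job is handed in, with the robot touching nothing.
It also fails if it takes over 112 s, if anything falls off the work surface, if the arm or the gripper's body presses on something with over 40 N, if the wrist force passes 120 N, or if a joint passes its speed limit or range.

### The arm

A 6-joint arm with a two-finger parallel gripper is mounted at the origin on the work surface. World frame = base frame: x ahead of the robot, y to its left, z up, the work surface at z = 0. Lengths are in mm, angles in rad, forces in N, time in s.
With the tool pointing down it reaches from about 300 to 775 mm from the base axis. Payload 14.6 kg.
Tool frame: the origin (TCP) lies between the finger pads; the fingertips stand 19 mm ahead of it and the grasp point (between the pads) is the TCP (manip.tcp_to_tips is the distance from the TCP to the fingertips, in mm); x points along the fingers, z is the direction in which the jaws open and shut, and the axes are right-handed (so a half turn about x gives the same grasp; the last joint's range is limited). The gripper opens to 94 mm and grips with 3 to 60 N. Pads are 16 mm wide; open, the fingers measure 119 mm over their backs; the gripper's body (75 mm by 177 mm) begins 78 mm behind the grasp point.
Start: joints at [1.201, 0.3, 1.521, -0, 1.321, -0.067], TCP at [164.004, 524.969, 224.446] pointing down, gripper open.
Joint ranges: [-3.03, 3.03], [-0.79, 2.21], [0.23, 2.52], [-1.04, 4.18], [0, 3.07], [-2.55, 2.55]. Speed limits (rad/s): [2.22, 2.22, 2.57, 3.14, 3.14, 3.14].

### API

Orientations are given as [roll, pitch, yaw] about the fixed x, y, z axes, in that order (R = Rz(yaw) Ry(pitch) Rx(roll)).
In Python, from cell import manip gives the robot as it stands.
- The arm moves only by the tool jog_arm, never from a script. Its argument "moves" is a list that holds one entry, the list of rows, each a list of 6 numbers: the shift along the world's x, y, z in mm, then the turn, a rotation vector about the world's x, y, z in degrees. In form: [[[dx, dy, dz, wx, wy, wz], ...]]. A call has 1 to 5 rows; each row shifts and turns the pose as measured when the row begins; what a row does not reach is not made up. A row lasts 1/10 s, in which the tool goes at most 50 mm and 8.59 degrees, less where a joint would pass 70% of its speed; a pose out of reach is approached as far as the arm can. A call is refused whole if a number of a shift passes 50 or a number of a turn 8.59, either way. A call with a gripper value outside its range is refused whole. "gripper" is the opening, from -1 (shut) to 1 (fully open), set as the call begins (left out, the last holds). The fingers move at their own pace and stop on an object; "squeeze" is the grip in N (left out, the last holds). Time passes only in rows, so rows that do not move let the fingers close. It gives the time, the measured TCP pose, the force and the opening at its end, in the units of the state.
- manip.read_state(): the state, without advancing time (a new reading comes with each control period).
- manip.camera(name): name is "scene" or "top" or "wrist"; returns (picture, depth): 400x640x3 uint8, blue, green, red; 400x640 float32, mm along the optical axis (not along the pixel's ray), 0 where there is no reading.
- manip.camera_params(name): a dict with "fx", "fy", "cx", "cy" (pixels), "rvec" (rotation vector, rad) and "tvec" (3), from world to camera coordinates, as OpenCV has them. Camera axes: x right, y down, z forward; pixel columns grow to the right and rows downward; lengths in mm; the calibration is good to about 2 mm. A picture is of the moment at which its call begins: read the wrist's pose just before it. camera_params takes no time and is no camera call; for the wrist camera it gives the pose at the moment of the call.
- manip.sign_off(): hands the job in, once; it reports no verdict.
The state is a dict: "clock": time; "joints": joint angles; "qd": joint speeds; "effort": joint torques, N m; "eef_pos": TCP position; "eef_rot": TCP orientation; "wrist_force": force on the tool from outside, world axes, zero at the start; "moment": the same for the moment, N m; "finger_gap": finger opening in mm.
Only numpy, scipy, OpenCV 4.12 (cv2) and the standard library are available. Lean on these libraries where they do the work, as an engineer would, in place of code of your own. Each camera call takes 0.05 s, during which the arm holds its last target. There are 200 camera calls.

## Working session

There is one attempt and no reset: what is moved stays moved. The work goes in short steps, Python scripts to look and compute and a tool call to move; the robot and the scene stay as the last step left them, time stands still between calls to the robot, and variables do not carry over. Pictures are saved under pics/ and viewed, about 12 in all and at most 16, crops included, and the job is handed in when it is done.

Besides the shell and the picture viewer there is one more tool, called after "Emit:" as name([rows], argument=value, ...), one row to a line, values as JSON. jog_arm: Moves the arm, as the interface text tells. Its arguments: {"type":"object","properties":{"moves":{"type":"array","items":{"type":"array","items":{"type":"array","items":{"type":"number"}}}},"gripper":{"type":"number"},"squeeze":{"type":"number"}},"required":["moves"]}

```bash
ls; mkdir -p pics; cat > h.py <<'E'
import numpy as np, cv2
from cell import manip
def cam(n):
    p=manip.camera_params(n); im,d=manip.camera(n)
    return im,d,p
def pts(d,p):
    v,u=np.indices(d.shape); c=np.stack([(u-p['cx'])/p['fx']*d,(v-p['cy'])/p['fy']*d,d],-1)
    R=cv2.Rodrigues(np.array(p['rvec'],float))[0]
    return (c-np.array(p['tvec']).ravel())@R
def ray(uv,p,z):
    R=cv2.Rodrigues(np.array(p['rvec'],float))[0]; t=np.array(p['tvec']).ravel()
    uv=np.atleast_2d(uv).astype(float)
    r=np.c_[(uv[:,0]-p['cx'])/p['fx'],(uv[:,1]-p['cy'])/p['fy'],np.ones(len(uv))]@R
    c=-R.T@t
    return c+r*((z-c[2])/r[:,2])[:,None]
E
python3 - <<'E'
from h import *
for n in('scene','top'):
    im,d,p=cam(n); cv2.imwrite(f'pics/{n}.png',im); np.savez(f'{n}.npz',im=im,d=d,**{k:np.array(v) for k,v in p.items()})
    R=cv2.Rodrigues(np.array(p['rvec'],float))[0];print(n,p['fx'],-R.T@np.array(p['tvec']).ravel(),R[2], (d>0).mean())
s=manip.read_state();print(s)
E
```

```text
pics
scene 508.6267843211394 [1227.44332185  686.9493347   755.64744753] [-0.61745142 -0.56968846 -0.54241018] 0.9871640625
top 512.1123275665868 [ 359.35073679  -86.06855146 1542.86926556] [ 0.05662841  0.00917778 -0.99835314] 0.996125
{'clock': 0.1, 'joints': array([ 1.20141307e+00,  3.00416326e-01,  1.52149043e+00,  1.37943038e-05,
        1.32071582e+00, -6.65720099e-02]), 'qd': array([ 0.00214821, -0.00082501, -0.00076991,  0.00013207,  0.00175394,
       -0.00099954]), 'effort': array([ 2.65984942e-03, -5.32643366e+01, -3.53281546e+01,  7.10636401e-02,
        2.34632904e-02, -6.97317114e-05]), 'eef_pos': array([163.92197195, 524.78574334, 223.9547145 ]), 'eef_rot': array([ 3.06204799,  1.56976631, -1.95315565]), 'wrist_force': array([-1.23020737,  0.03903307,  0.1048345 ]), 'moment': array([-0.04023421,  0.00501395,  0.01179303]), 'finger_gap': 93.85695940722125}
```

View pics/top.png

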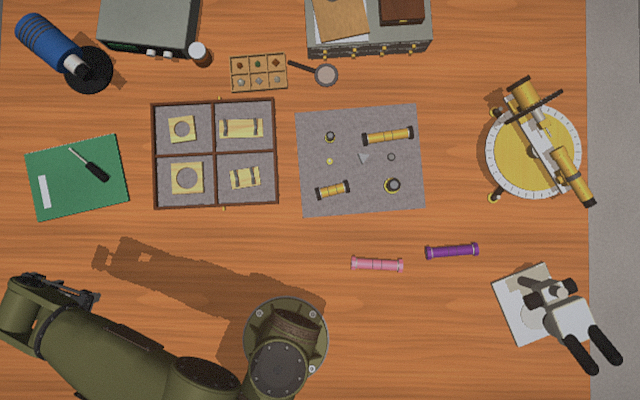

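View pics/scene.png

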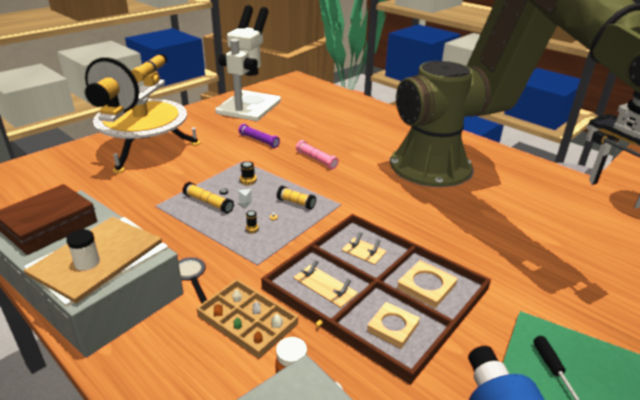

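Top view: the long brass tube is at (388,136), the short tube (332,189), the large eyepiece (392,185) and the small one (330,136). The prism is at (363,157), the cap (391,157) and the screw (329,161). Holders: long cradle (240,128), short cradle (245,178), large nest (187,178), small nest (182,129). 

Things that could be mistaken for the long tube are the pink tube (377,264), the purple tube (451,250) and the goniometer's mounted scope (570,175). All of them are off the mat. I choose the yellow tube on the mat.

```bash
cat > m.py <<'E'
from h import *
def load(n):
    z=dict(np.load(f'{n}.npz')); return z['im'],z['d'],z
im,d,p=load('top'); P=pts(d,p)
for name,(u,v) in dict(long=(388,136),short=(332,189),LE=(392,185),SE=(330,136),prism=(363,157),cap=(391,157)).items():
    r=40 if name=='long' else 26
    X=P[v-22:v+22,u-(r if name=='long' else 22):u+(r if name=='long' else 22)].reshape(-1,3)
    zt=4+ (8 if name!='cap' else 4)
    X=X[X[:,2]>zt]
    c=np.array(p['tvec'])
    # cluster nearest to seed
    s=P[v,u]; X=X[np.hypot(*(X[:,:2]-s[:2]).T)<(90 if name=='long' else 65 if name=='short' else 32)]
    m=X[:,:2].mean(0); 
    (cx,cy),(w,h),a=cv2.minAreaRect(X[:,:2].astype(np.float32))
    ev=np.linalg.svd(X[:,:2]-m,full_matrices=False)[2][0]
    print(name,len(X),'mean',m.round(1),'rect',round(cx,1),round(cy,1),round(w),round(h),'zmax',X[:,2].max().round(1),'axis deg',np.degrees(np.arctan2(ev[1],ev[0])).round(1))
for name,(u,v) in dict(longC=(240,128),shortC=(245,178),LN=(187,178),SN=(182,129)).items():
    X=P[v-26:v+26,u-28:u+28]; I=im[v-26:v+26,u-28:u+28]
    hsv=cv2.cvtColor(I,cv2.COLOR_BGR2HSV); m=(hsv[...,1]>70)&(hsv[...,2]>140)&(hsv[...,0]>15)
    Y=X[m]; (cx,cy),(w,h),a=cv2.minAreaRect(Y[:,:2].astype(np.float32))
    print(name,m.sum(),'rect',round(cx,1),round(cy,1),round(w),round(h),round(a,1),'zmed',np.median(Y[:,2]).round(1),'zmax',X[...,2].max().round(1))
print('mat',np.median(P[120:125,340:355,2]),'table',np.median(P[230:240,300:330,2]),'trayfloor',np.median(P[195:202,225:235,2]))
E
python3 m.py
python3 -c "
import cv2;a=cv2.imread('pics/top.png')[90:225,140:430];cv2.imwrite('pics/topc.png',cv2.resize(a,None,fx=2.7,fy=2.7,interpolation=3))"
```

```text
long 596 mean [ 606.5 -288.7] rect 601.7 -289.1 113 170 zmax 50.3 axis deg -78.6
short 384 mean [ 444.5 -128.4] rect 442.8 -127.7 101 109 zmax 50.8 axis deg -74.1
LE 214 mean [ 460.8 -302. ] rect 461.5 -302.3 48 42 zmax 66.5 axis deg -160.1
SE 98 mean [ 600.8 -118.6] rect 601.6 -124.5 28 39 zmax 59.6 axis deg -105.8
prism 74 mean [ 542.2 -215.7] rect 536.3 -211.5 30 41 zmax 51.3 axis deg 174.1
cap 89 mean [ 548.  -307.8] rect 546.7 -307.3 56 52 zmax 18.3 axis deg 117.2
longC 661 rect 537.7 37.7 416 123 51.2 zmed 15.4 zmax 1542.9
shortC 403 rect 447.3 40.3 295 87 71.6 zmed 15.2 zmax 1542.9
LN 602 rect 473.3 303.9 92 93 3.5 zmed 28.5 zmax 1542.9
SN 409 rect 523.2 130.4 534 101 63.6 zmed 29.2 zmax 1542.9
mat 4.672916317598107 table 0.639435015513786 trayfloor 8.656383381838959
```

View pics/topc.png

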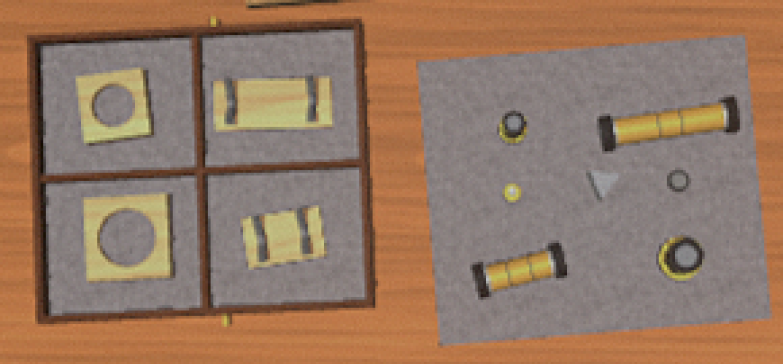

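```bash
python3 - <<'E'
from h import *
from scipy.spatial.transform import Rotation as Ro
s=manip.read_state();p=manip.camera_params('wrist')
R=cv2.Rodrigues(np.array(p['rvec'],float))[0];c=-R.T@np.array(p['tvec']).ravel()
T=Ro.from_euler('xyz',s['eef_rot']).as_matrix()
print('tool axes (cols)',T.round(3));print('cam in tool',(T.T@(c-s['eef_pos'])).round(1),'cam axes in tool (rows)',(R@T).round(3),p['fx'],p['cx'],p['cy'])
E
```

```text
tool axes (cols) [[-0.    -0.955  0.298]
 [-0.001  0.298  0.955]
 [-1.     0.    -0.001]]
cam in tool [-159.5   65.9   -0.7] cam axes in tool (rows) [[-0.     0.     1.   ]
 [-0.231 -0.973  0.   ]
 [ 0.973 -0.231  0.   ]] 281.8714071109775 322.333483668748 205.31700325810712
```

Emit:
jog_arm([
  [[34, -30, 3, 0, 0, -6.5], [34, -30, 3, 0, 0, -6.5], [34, -30, 3, 0, 0, -6.5], [34, -30, 3, 0, 0, -6.5], [34, -30, 3, 0, 0, -6.5]],
])

```text
clock: 0.6
eef_pos: [334.6, 371.1, 237.1]
eef_rot: [3.027, 1.566, -2.566]
wrist_force: [-0.1, 0.7, -0.1]
finger_gap: 94.2
```

Emit:
jog_arm([
  [[34, -30, 3, 0, 0, -6.5], [34, -30, 3, 0, 0, -6.5], [34, -30, 3, 0, 0, -6.5], [34, -30, 3, 0, 0, -6.5], [34, -30, 3, 0, 0, -6.5]],
])

```text
clock: 1.1
eef_pos: [509.9, 213.0, 252.0]
eef_rot: [3.073, 1.564, -3.112]
wrist_force: [0.3, 1.4, -0.1]
finger_gap: 94.0
```

```bash
cat >> h.py <<'E'
def grab(tag):
    im,d,p=cam('wrist'); cv2.imwrite(f'pics/{tag}.png',im)
    np.savez(f'{tag}.npz',im=im,d=d,**{k:np.array(v) for k,v in p.items()})
def load(n):
    z=dict(np.load(f'{n}.npz')); return z['im'],z['d'],z
E
python3 - <<'E'
from h import *
manip.camera('wrist'); grab('w1'); s=manip.read_state(); print(s['eef_pos'],s['qd'].round(3))
E
```

```text
[511.61516588 211.14203969 251.61330682] [ 0.085 -0.033  0.059  0.015 -0.005 -0.039]
```

View pics/w1.png

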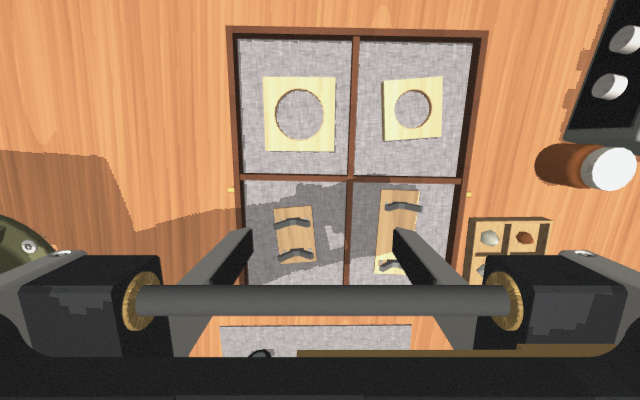

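Emit:
jog_arm([
  [[0, -48, 0, 0, 0, 0], [0, -48, 0, 0, 0, 0], [0, -5, 0, 0, 0, 0], [0, 0, 0, 0, 0, 0], [0, 0, 0, 0, 0, 0]],
])

```text
clock: 1.7
eef_pos: [510.3, 110.1, 249.6]
eef_rot: [3.125, 1.561, -3.06]
wrist_force: [-0.1, 0.1, 0.1]
finger_gap: 94.0
```

```bash
python3 - <<'E'
from h import *
grab('w2'); s=manip.read_state(); print(s['eef_pos'],s['qd'].round(3))
E
```

```text
[510.32720026 110.36532828 249.64990834] [ 0.009  0.004 -0.003 -0.001  0.001 -0.003]
```

Emit:
jog_arm([
  [[5, -48, 0, 0, 0, 0], [5, -48, 0, 0, 0, 0], [5, -48, 0, 0, 0, 0], [5, -48, 0, 0, 0, 0], [0, 0, 0, 0, 0, 0]],
])

```text
clock: 2.25
eef_pos: [530.9, -80.5, 249.2]
eef_rot: [3.043, 1.561, -3.129]
wrist_force: [0.0, 0.8, 0.0]
finger_gap: 94.1
```

```bash
python3 - <<'E'
from h import *
manip.camera('wrist'); grab('w3'); s=manip.read_state(); print(s['eef_pos'],s['qd'].round(3))
E
```

```text
[530.82076541 -76.84707563 249.25714732] [ 0.038 -0.012  0.01   0.003 -0.     0.012]
```

Emit:
jog_arm([
  [[0, -48, 0, 0, 0, 0], [0, -48, 0, 0, 0, 0], [0, -5, 0, 0, 0, 0], [0, 0, 0, 0, 0, 0], [0, 0, 0, 0, 0, 0]],
])

```text
clock: 2.85
eef_pos: [533.0, -170.5, 249.3]
eef_rot: [2.806, 1.561, 2.933]
wrist_force: [0.2, -0.3, -0.1]
finger_gap: 94.1
```

```bash
python3 - <<'E'
from h import *
grab('w4'); s=manip.read_state(); print(s['eef_pos'],s['qd'].round(3))
E
```

```text
[ 533.07063409 -170.23730602  249.2968196 ] [-0.003 -0.004 -0.002 -0.002 -0.001 -0.006]
```

View pics/w3.png

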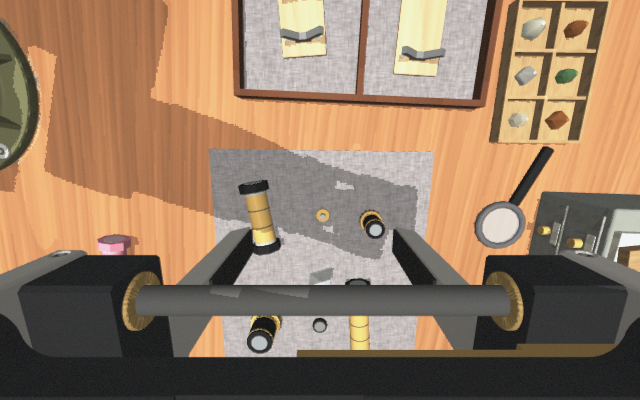

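w1 shows the tray clear: large nest (299,115), small nest (413,110), short cradle (293,234), long cradle (400,232). w3 shows the mat: short tube (262,215), small eyepiece (373,225), screw (322,214). The large eyepiece (263,330), prism (320,278), cap (320,325) and long tube (360,315) are partly hidden by the gripper. One more view further right is needed.

Emit:
jog_arm([
  [[0, -48, 0, 0, 0, 0], [0, -48, 0, 0, 0, 0], [0, -48, 0, 0, 0, 0], [0, 0, 0, 0, 0, 0], [0, 0, 0, 0, 0, 0]],
])

```text
clock: 3.4
eef_pos: [535.7, -310.1, 250.1]
eef_rot: [2.719, 1.562, 2.859]
wrist_force: [-0.2, 0.4, 0.3]
finger_gap: 93.7
```

```bash
python3 - <<'E'
from h import *
grab('w5'); s=manip.read_state(); print(s['eef_pos'],s['qd'].round(3))
I=np.vstack([np.hstack([cv2.imread(f'pics/{a}.png')[:290] for a in r]) for r in(('w2','w4'),('w5','w1'))])
cv2.imwrite('pics/comp.png',cv2.resize(I,(800,362),interpolation=cv2.INTER_AREA))
for n in('w2','w4','w5'):
    im,d,p=load(n);P=pts(d,p)
    m=(np.abs(P[...,2])<80)&(d>0)
    print(n,(d>0).mean(),np.percentile(P[...,2][:250][m[:250]],[5,25,50,75,95]).round(1))
E
```

```text
[ 535.69471202 -309.97899067  250.10874666] [ 0.014 -0.012  0.012 -0.003 -0.     0.001]
w2 0.97300390625 [-1.8 -0.7  1.1 10.8 29. ]
w4 0.9733515625 [-1.8 -0.8  0.2  3.  31.5]
w5 0.973 [-1.8 -0.7  0.8  3.  44.3]
```

View pics/comp.png

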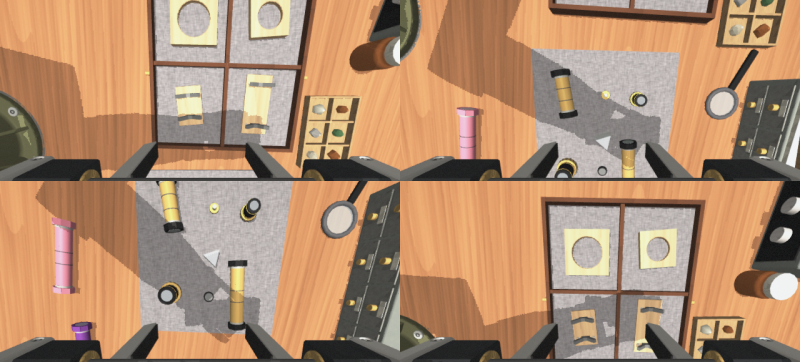

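w2 shows both cradles fully in view. In w5 the long tube (379,182), large eyepiece (270,181), prism and cap are in view. In w4 the short tube (262,152) and small eyepiece (382,158) are in view.

```bash
cat > m2.py <<'E'
from h import *
def comp(n,uv,zt):
    im,d,p=load(n);P=pts(d,p); m=((P[...,2]>zt)&(P[...,2]<90)&(d>0)).astype(np.uint8); m[290:]=0
    k,l=cv2.connectedComponents(m,connectivity=4); 
    win=l[uv[1]-4:uv[1]+5,uv[0]-4:uv[0]+5].ravel(); win=win[win>0]
    return P[l==np.bincount(win).argmax()],im[l==np.bincount(win).argmax()]
def rect(X):
    (c,s,a)=cv2.minAreaRect(X[:,:2].astype(np.float32)); return np.round(c,1),np.round(s,1),round(a,1)
def tube(n,uv,tag):
    X,_=comp(n,uv,14); zt=np.percentile(X[:,2],99)
    Y=X[X[:,2]>zt-9]; m=Y[:,:2].mean(0); e=np.linalg.svd(Y[:,:2]-m,full_matrices=False)[2][0]
    if e[0]<0:e=-e
    for _ in range(2):
        t=(Y[:,:2]-m)@e; nrm=np.array([-e[1],e[0]]); b=(Y[:,:2]-m)@nrm
        # mid line by bins
        B=[(t[k].mean(),(np.percentile(b[k],4)+np.percentile(b[k],96))/2) for q in np.arange(t.min(),t.max(),8) if (k:=(t>=q)&(t<q+8)).sum()>8]
        B=np.array(B); s,o=np.polyfit(B[:,0],B[:,1],1); m=m+o*nrm; e=e+s*nrm; e/=np.linalg.norm(e)
    t=(X[:,:2]-m)@e; lo,hi=np.percentile(t,[.5,99.5]); c=m+e*(lo+hi)/2
    print(tag,n,'c',c.round(1),'len',round(hi-lo,1),'z99',zt.round(1),'ang',np.degrees(np.arctan2(e[1],e[0])).round(1))
tube('w5',(379,182),'long'); tube('w4',(262,152),'short'); tube('w3',(262,215),'short')
for tag,L,H in(('LE',[('w5',(270,181)),('w4',(264,275))],58),('SE',[('w4',(382,158)),('w3',(373,225)),('w5',(400,45))],53)):
    for n,uv in L:
        try:
            X,_=comp(n,uv,12); Y=X[np.abs(X[:,2]-H)<5]
            (c,r)=cv2.minEnclosingCircle(Y[:,:2].astype(np.float32)); print(tag,n,'mean',Y[:,:2].mean(0).round(1),'circ',np.round(c,1),round(r,1),'z',np.percentile(X[:,2],[90,99]).round(1),len(Y))
        except Exception as e: print(tag,n,e)
for n,uv in(('w5',(338,124)),('w4',(326,228))):
    X,_=comp(n,uv,14); Y=X[X[:,2]>38]; print('prism',n,rect(Y),Y.mean(0).round(1))
X,_=comp('w5',(333,185),9); print('cap',rect(X),X[:,2].max())
# holders
for n,uv,tag,zs in(('w1',(268,115),'LN',(15,30)),('w1',(387,110),'SN',(15,30)),('w2',(301,168),'SC',(6.5,14)),('w2',(411,168),'LC',(6.5,14))):
    im,d,p=load(n);P=pts(d,p); h=cv2.cvtColor(im,cv2.COLOR_BGR2HSV)
    w=((h[...,1]>60)&(h[...,0]>12)&(h[...,0]<35)&(P[...,2]>zs[0])&(P[...,2]<zs[1])).astype(np.uint8)
    k,l=cv2.connectedComponents(cv2.morphologyEx(w,cv2.MORPH_CLOSE,np.ones((3,3),np.uint8)) if 'N' in tag else w)
    win=l[uv[1]-5:uv[1]+6,uv[0]-5:uv[0]+6].ravel(); win=win[win>0]; q=l==np.bincount(win).argmax()
    X=P[q]; print(tag,'rect',rect(X),'z',np.median(X[:,2]).round(1))
    if 'N' in tag:
        # hole: fit circle to inner contour on plane z=top
        cs,hi=cv2.findContours(q.astype(np.uint8),cv2.RETR_CCOMP,cv2.CHAIN_APPROX_NONE)
        j=max([i for i in range(len(cs)) if hi[0][i][3]>=0],key=lambda i:len(cs[i]))
        Z=np.median(X[:,2]); g=ray(cs[j][:,0],p,Z)[:,:2]
        s=np.linalg.lstsq(np.c_[2*g,np.ones(len(g))],(g**2).sum(1),rcond=None)[0]; print('  hole',s[:2].round(1),'r',np.sqrt(s[2]+s[0]**2+s[1]**2).round(1))
    else:
        yk=(P[...,2]>26)&(P[...,2]<40)
        v,u=np.indices(yk.shape); yk&=(abs(u-uv[0])<45)&(abs(v-uv[1])<70)
        k,l=cv2.connectedComponents(yk.astype(np.uint8))
        for i in range(1,k):
            if (l==i).sum()>15: Y=P[l==i]; print('  yoke',Y.mean(0).round(1),rect(Y),'zmax',Y[:,2].max().round(1),len(Y))
E
python3 m2.py
```

```text
long w5 c [ 611.1 -293.6] len 149.2 z99 41.2 ang -80.2
short w4 c [ 446. -131.] len 99.2 z99 41.3 ang -74.1
short w3 c [ 446.  -130.6] len 99.8 z99 41.4 ang -73.9
LE w5 mean [ 464.  -308.5] circ [ 463.4 -309.3] 19.3 z [58.3 59.2] 709
LE w4 mean [ 463.  -300.3] circ [ 463.4 -306.4] 18.6 z [57.9 58.9] 322
SE w4 mean [ 604.  -121.5] circ [ 604.5 -121.7] 13.3 z [53.3 54.2] 354
SE w3 mean [ 604.1 -120.9] circ [ 604.4 -121.4] 13.3 z [53.4 54.3] 300
SE w5 mean [ 604.1 -122.7] circ [ 604.5 -122.2] 13.3 z [53.3 54.4] 476
prism w5 (array([ 545.7, -225.1]), array([32.3, 28.2]), 25.9) [ 543.9 -221.1   42.4]
prism w4 (array([ 545.6, -225. ]), array([33. , 28.5]), 24.9) [ 544.  -220.3   42.2]
cap (array([ 550. , -307.3]), array([21.5, 21.9]), 8.4) 11.656532714232341
LN rect (array([447.1, 284.3]), array([ 64.5, 107.9]), 50.1) z 27.4Traceback (most recent call last):
  File "m2.py", line 40, in <module>
    j=max([i for i in range(len(cs)) if hi[0][i][3]>=0],key=lambda i:len(cs[i]))
ValueError: max() iterable argument is empty
```

```bash
python3 - <<'E'
s=open('m2.py').read(); a=s.index('# holders')
open('m3.py','w').write(s[:s.index("tube('w5'")]+'''
for n,uv,tag in(('w1',(299,115),'LN'),('w1',(413,110),'SN'),('w2',(307,5),'LN'),('w2',(427,5),'SN'),('w2',(301,168),'SC'),('w2',(411,168),'LC'),('w1',(293,234),'SC'),('w1',(400,232),'LC')):
    im,d,p=load(n);P=pts(d,p); v,u=np.indices(d.shape)
    box=(abs(u-uv[0])<(46 if 'N' in tag else 42))&(abs(v-uv[1])<(46 if 'N' in tag else 62))
    if n=='w2' and 'N' in tag: continue
    # floor
    fl=P[box&(P[...,2]<9)&(P[...,2]>2)][:,2]
    if 'N' in tag:
        q=box&(P[...,2]>20)&(P[...,2]<32); Z=np.median(P[q][:,2]); X=P[q&(abs(P[...,2]-Z)<2.5)]
        h=np.hypot(*(X[:,:2]-np.median(X[:,:2],0)).T)<70; X=X[h]; qq=(q&(abs(P[...,2]-Z)<2.5)).astype(np.uint8)
        k,l,st,_=cv2.connectedComponentsWithStats(qq); i=1+st[1:,4].argmax(); X=P[l==i]
        print(tag,n,rect(X),'top',Z.round(1),'floor',np.median(fl).round(1))
        cs,hi=cv2.findContours((l==i).astype(np.uint8),cv2.RETR_CCOMP,cv2.CHAIN_APPROX_NONE)
        j=max([i for i in range(len(cs)) if hi[0][i][3]>=0],key=lambda i:len(cs[i]))
        g=ray(cs[j][:,0],p,Z)[:,:2]
        r=np.linalg.lstsq(np.c_[2*g,np.ones(len(g))],(g**2).sum(1),rcond=None)[0]; print('  hole',r[:2].round(1),'r',np.sqrt(r[2]+r[0]**2+r[1]**2).round(1))
        c=P[box&(np.hypot(P[...,0]-r[0],P[...,1]-r[1])<20)]; print('  recess z',np.median(c[:,2]).round(1))
    else:
        q=box&(P[...,2]>9.3)&(P[...,2]<15); X=P[q]; print(tag,n,'board',rect(X),'z',np.median(X[:,2]).round(1),'floor',np.median(fl).round(1))
        yk=box&(P[...,2]>21)&(P[...,2]<46); k,l=cv2.connectedComponents(yk.astype(np.uint8))
        for i in range(1,k):
            if (l==i).sum()>15: Y=P[l==i]; print('  yoke',Y.mean(0).round(1),rect(Y),'zmax',Y[:,2].max().round(1),len(Y))
''')
E
python3 m3.py
```

```text
LN w1 (array([474.3, 301.4]), array([92.2, 92.2]), 4.5) top 27.3 floor 8.0
  hole [474.6 301.2] r 32.3
  recess z 17.8
SN w1 (array([620.9, 321.5]), array([75. , 74.3]), 9.3) top 27.3 floor 8.0
  hole [620.3 321. ] r 24.2
  recess z 17.9
SC w2 board (array([474.8, 127.5]), array([121.4, 172.3]), 5.6) z 13.0 floor 8.0
  yoke [474.4 154.   32.6] (array([474.4, 153.9]), array([51.6,  8. ]), 10.1) zmax 41.9 253
  yoke [482.8 107.2  32.4] (array([483.1, 106.8]), array([51.5,  8.2]), 10.4) zmax 42.3 256
LC w2 board (array([632.6, 142.3]), array([118.7, 172.5]), 7.8) z 13.2 floor 8.1
  yoke [621.2 225.5  25.6] (array([612.4, 224.7]), array([106. ,   3.5]), 4.8) zmax 28.6 212
  yoke [627.3 191.7  32.9] (array([625.6, 191.6]), array([52.,  8.]), 2.6) zmax 42.6 266
  yoke [631.4 102.3  32.4] (array([630.2, 101.9]), array([51.7,  8.2]), 2.7) zmax 41.8 256
SC w1 board (array([473.7, 135.3]), array([127.9, 175.3]), 4.8) z 12.9 floor 8.0
  yoke [471.4 218.3  25.8] (array([471.7, 218.2]), array([113.1,   8.3]), 4.0) zmax 28.6 522
  yoke [474.4 154.7  32.2] (array([474.8, 154. ]), array([52.4,  8.6]), 10.2) zmax 43.6 253
  yoke [483.  107.8  31.9] (array([483.2, 106.9]), array([51.7,  9.1]), 9.8) zmax 41.9 257
LC w1 board (array([635.5, 151.8]), array([124.7, 178.6]), 6.9) z 13.2 floor 8.1
  yoke [618.  228.4  25.9] (array([618.6, 228.2]), array([113.5,   8.4]), 3.8) zmax 27.9 523
  yoke [627.1 192.4  32.3] (array([626.1, 191.8]), array([51.3,  8.2]), 2.9) zmax 42.5 254
  yoke [620.5 102.1  30.5] (array([622.2, 101.5]), array([35.7,  8.9]), 2.1) zmax 42.9 151
```

```bash
cat > go.py <<'E'
import sys
from h import *
from scipy.spatial.transform import Rotation as Ro
x,y,z,j=map(float,sys.argv[1:5]); s=manip.read_state()
T=Ro.from_euler('xyz',s['eef_rot']); a=np.radians(j)
G=Ro.from_matrix(np.array([[0,-np.sin(a),np.cos(a)],[0,np.cos(a),np.sin(a)],[-1,0,0]]))
Z=T.as_matrix()[:,2]
print('pos',s['eef_pos'].round(1),'jaw',np.degrees(np.arctan2(Z[1],Z[0])).round(2),'d',(np.array([x,y,z])-s['eef_pos']).round(1),'rot',np.degrees((G*T.inv()).as_rotvec()).round(2),'F',s['wrist_force'].round(1),'gap',s['finger_gap'].round(1),'j6',s['joints'][5].round(2),s['clock'])
E
python3 go.py 611.1 -293.6 100 9.8
```

```text
Traceback (most recent call last):
  File "go.py", line 8, in <module>
    print('pos',s['eef_pos'].round(1),'jaw',np.degrees(np.arctan2(Z[1],Z[0])).round(2),'d',(np.array([x,y,z])-s['eef_pos']).round(1),'rot',np.degrees((G*T.inv()).as_rotvec()).round(2),'F',s['wrist_force'].round(1),'gap',s['finger_gap'].round(1),'j6',s['joints'][5].round(2),s['clock'])
                                                                                                                                                                                                                            ^^^^^^^^^^^^^^^^^^^^^
AttributeError: 'float' object has no attribute 'round'
```

```bash
sed -i "s/s\['finger_gap'\].round(1)/round(float(s['finger_gap']),1)/" go.py; python3 go.py 611.1 -293.6 100 9.8
```

```text
pos [ 535.7 -310.   250.1] jaw 8.04 d [  75.4   16.4 -150.1] rot [-0.12 -0.49  1.76] F [-0.1 -0.1 -1.1] gap 94.2 j6 -0.72 3.45
```

Emit:
jog_arm([
  [[20, 4, -38, 0, -0.2, 0.5], [20, 4, -38, 0, -0.2, 0.5], [20, 4, -38, 0, 0, 0.5], [15, 4, -30, 0, 0, 0], [0, 0, 0, 0, 0, 0]],
], gripper=0.25)

```text
clock: 3.95
eef_pos: [615.4, -283.7, 104.9]
eef_rot: [-0.245, 1.567, -0.069]
wrist_force: [0.2, 0.7, -0.1]
finger_gap: 59.7
```

```bash
python3 go.py 611.1 -293.6 27 9.8; python3 - <<'E'
from h import *
grab('a1'); im=cv2.imread('pics/a1.png'); cv2.imwrite('pics/a1c.png',im[120:400,180:480])
E
```

```text
pos [ 615.4 -283.7  104.9] jaw 10.1 d [ -4.3  -9.9 -77.9] rot [ 0.01  0.21 -0.3 ] F [ 0.2  0.7 -0.1] gap 59.7 j6 -0.66 3.95
```

View pics/a1c.png

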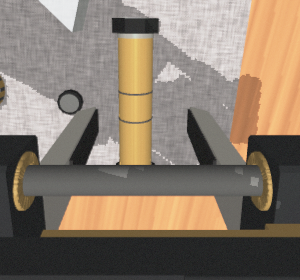

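The crop shows the yellow brass tube at (135,90) with its black collar, between the fingers and on the mat. It is the right tube, and the cap at (70,102) is clear of the fingers. Descending.

Emit:
jog_arm([
  [[-4, -10, -22, 0, 0.2, -0.3], [0, 0, -20, 0, 0, 0], [0, 0, 0, 0, 0, 0]],
])

```text
clock: 4.3
eef_pos: [612.8, -293.6, 72.9]
eef_rot: [-0.71, 1.559, -0.536]
wrist_force: [0.0, 0.3, -0.0]
finger_gap: 58.6
```

```bash
python3 go.py 611.1 -293.6 27 9.8
```

```text
pos [ 612.8 -293.6   72.9] jaw 9.94 d [ -1.7   0.  -45.9] rot [ 0.34  0.57 -0.14] F [ 0.   0.3 -0. ] gap 58.6 j6 -0.67 4.3
```

Emit:
jog_arm([
  [[-1, 0, -20, 0.3, 0.5, 0], [-1, 0, -18, 0, 0, 0], [0, 0, -8, 0, 0, 0], [0, 0, 0, 0, 0, 0]],
])

```text
clock: 4.7
eef_pos: [612.2, -294.1, 31.7]
eef_rot: [-0.669, 1.562, -0.495]
wrist_force: [-0.1, -1.1, 0.4]
finger_gap: 58.8
```

```bash
python3 go.py 611.1 -293.6 27 9.8
```

```text
pos [ 612.2 -294.1   31.7] jaw 9.97 d [-1.1  0.5 -4.7] rot [ 0.24  0.44 -0.17] F [-0.1 -1.1  0.4] gap 58.8 j6 -0.68 4.7
```

Emit:
jog_arm([
  [[-1.3, 0.6, -5, 0.2, 0.5, 0], [0, 0, 0, 0, 0, 0]],
])

```text
clock: 4.9
eef_pos: [611.3, -293.7, 27.9]
eef_rot: [-2.139, 1.57, -1.964]
wrist_force: [-0.2, -0.9, -0.1]
finger_gap: 58.8
```

Emit:
jog_arm([
  [[0, 0, 0, 0, 0, 0], [0, 0, 0, 0, 0, 0], [0, 0, 0, 0, 0, 0], [0, 0, 0, 0, 0, 0], [0, 0, 0, 0, 0, 0]],
], gripper=-1, squeeze=25)

```text
clock: 5.4
eef_pos: [611.9, -294.0, 29.5]
eef_rot: [-1.25, 1.568, -1.076]
wrist_force: [0.4, 0.3, -1.2]
finger_gap: 29.4
```

```bash
python3 go.py 627.9 146.8 140 2.9
```

```text
pos [ 611.9 -294.    29.5] jaw 9.98 d [ 16.  440.8 110.5] rot [ 0.12  0.06 -7.08] F [ 0.4  0.3 -1.2] gap 29.4 j6 -0.67 5.4
```

Emit:
jog_arm([
  [[0, 0, 25, 0, 0, 0], [0, 0, 40, 0, 0, 0], [1, 15, 40, 0, 0, -1], [3, 45, 5, 0, 0, -1], [3, 48, 0, 0, 0, -1]],
])

```text
clock: 5.9
eef_pos: [615.9, -187.4, 140.0]
eef_rot: [2.714, 1.567, 2.827]
wrist_force: [1.3, 0.4, -3.6]
finger_gap: 29.6
```

```bash
python3 go.py 627.9 146.8 140 2.9
```

```text
pos [ 615.9 -187.4  140. ] jaw 6.47 d [ 12.  334.2   0. ] rot [-0.07 -0.19 -3.57] F [ 1.3  0.4 -3.6] gap 29.6 j6 -0.47 5.9
```

Emit:
jog_arm([
  [[2, 46, 0, 0, 0, -0.6], [2, 46, 0, 0, 0, -0.6], [2, 46, 0, 0, 0, -0.6], [2, 46, 0, 0, 0, -0.6], [2, 46, 0, 0, 0, -0.6]],
])

```text
clock: 6.4
eef_pos: [624.2, 51.4, 139.8]
eef_rot: [2.764, 1.567, 2.821]
wrist_force: [0.2, -0.3, -2.6]
finger_gap: 29.3
```

```bash
python3 go.py 627.9 146.8 140 2.9
```

```text
pos [624.2  51.4 139.8] jaw 3.22 d [ 3.7 95.4  0.2] rot [-0.07 -0.22 -0.32] F [ 0.2 -0.3 -2.6] gap 29.3 j6 -0.03 6.4
```

Emit:
jog_arm([
  [[2, 45, 0, 0, -0.2, -0.3], [2, 40, 0, 0, 0, 0], [0, 5, 0, 0, 0, 0], [0, 0, -10, 0, 0, 0], [0, 0, -20, 0, 0, 0]],
])

```text
clock: 6.9
eef_pos: [627.3, 151.0, 109.3]
eef_rot: [1.018, 1.568, 1.075]
wrist_force: [0.4, -0.2, -3.4]
finger_gap: 29.2
```

```bash
python3 go.py 627.9 146.8 48.5 2.9
```

```text
pos [627.3 151.  109.3] jaw 3.28 d [  0.6  -4.2 -60.8] rot [-0.13  0.07 -0.38] F [ 0.4 -0.2 -3.4] gap 29.2 j6 0.12 6.9
```

Emit:
jog_arm([
  [[0.6, -4, -18, 0, 0, -0.4], [0, 0, -15, 0, 0, 0], [0, 0, -5, 0, 0, 0], [0, 0, 0, 0, 0, 0], [0, 0, 0, 0, 0, 0]],
])

```text
clock: 7.4
eef_pos: [626.2, 142.5, 64.6]
eef_rot: [2.935, 1.565, 2.981]
wrist_force: [0.8, -0.7, -1.7]
finger_gap: 29.5
```

```bash
python3 go.py 627.9 146.8 48.5 2.9; cat > obs.py <<'E'
# measure held/placed tube axis: python3 obs.py tag x y ang
import sys
from h import *
tag=sys.argv[1];x,y,ang,half=map(float,sys.argv[2:6]); grab(tag); im,d,p=load(tag); P=pts(d,p)
e=np.array([np.cos(np.radians(ang)),np.sin(np.radians(ang))]);n=np.array([-e[1],e[0]])
t=(P[...,:2]-[x,y])@e; b=(P[...,:2]-[x,y])@n
m=(d>0)&(abs(b)<30)&(abs(t)<half+15)&(P[...,2]>44)&(P[...,2]<110)
for lo in np.arange(-half-10,half+10,10):
    k=m&(t>=lo)&(t<lo+10)
    if k.sum()>20: 
        z=P[k][:,2]; zt=np.percentile(z,97); kk=k&(P[...,2]>zt-6); bb=b[kk]; print(int(lo),k.sum(),'ztop',zt.round(1),'mid b',((np.percentile(bb,3)+np.percentile(bb,97))/2).round(1),'t',t[k].min().round(1),t[k].max().round(1))
E
python3 obs.py b1 627.9 146.8 -87.1 75
```

```text
pos [626.2 142.5  64.6] jaw 2.65 d [  1.7   4.3 -16.1] rot [-0.05 -0.3   0.25] F [ 0.8 -0.7 -1.7] gap 29.5 j6 0.12 7.4
-75 916 ztop 76.5 mid b -0.9 t -71.6 -65.0
-65 1168 ztop 76.3 mid b -0.9 t -64.9 -55.0
-55 945 ztop 72.1 mid b -1.0 t -54.9 -45.0
-45 890 ztop 72.1 mid b -1.0 t -45.0 -35.0
-35 868 ztop 72.1 mid b -1.2 t -35.0 -25.0
-25 818 ztop 72.0 mid b -1.3 t -25.0 -15.0
-15 792 ztop 72.1 mid b -1.3 t -15.0 -5.0
-5 2950 ztop 108.1 mid b -1.2 t -5.0 5.0
5 906 ztop 93.1 mid b -1.3 t 5.0 15.0
15 658 ztop 71.9 mid b -1.5 t 15.0 25.0
25 41 ztop 67.4 mid b -1.8 t 25.2 29.3
45 531 ztop 71.8 mid b -1.6 t 45.0 55.0
55 634 ztop 71.9 mid b -1.9 t 55.0 65.0
65 656 ztop 73.5 mid b -1.8 t 65.0 74.2
```

Emit:
jog_arm([
  [[1.5, 4, 0, 0, -0.3, 0.3], [0, 0, -6, 0, 0, 0], [0, 0, 0, 0, 0, 0]],
])

```text
clock: 7.75
eef_pos: [628.7, 147.1, 60.1]
eef_rot: [0.317, 1.567, 0.37]
wrist_force: [-0.7, 0.2, -3.0]
finger_gap: 29.6
```

```bash
python3 go.py 627.7 146.4 48.5 2.9
```

```text
pos [628.7 147.1  60.1] jaw 3.0 d [ -1.   -0.7 -11.6] rot [-0.08  0.21 -0.1 ] F [-0.7  0.2 -3. ] gap 29.6 j6 0.12 7.75
```

Emit:
jog_arm([
  [[-1, -0.7, -5, 0, 0.2, 0], [0, 0, -4, 0, 0, 0], [0, 0, -2, 0, 0, 0], [0, 0, 0, 0, 0, 0]],
])

```text
clock: 8.15
eef_pos: [627.8, 146.7, 49.7]
eef_rot: [1.114, 1.569, 1.167]
wrist_force: [-2.2, 0.3, 0.6]
finger_gap: 29.4
```

```bash
python3 go.py 627.7 146.4 48.5 2.9
```

```text
pos [627.8 146.7  49.7] jaw 3.02 d [-0.1 -0.3 -1.2] rot [-0.09  0.04 -0.12] F [-2.2  0.3  0.6] gap 29.4 j6 0.12 8.15
```

Emit:
jog_arm([
  [[0, 0, -1, 0, 0, 0], [0, 0, -0.5, 0, 0, 0], [0, 0, 0, 0, 0, 0]],
])

```text
clock: 8.45
eef_pos: [627.8, 146.6, 49.7]
eef_rot: [1.031, 1.569, 1.083]
wrist_force: [-0.9, 1.0, -2.3]
finger_gap: 29.2
```

```bash
python3 go.py 627.7 146.4 48.5 2.9;python3 obs.py b2 627.9 146.8 -87.1 75
```

```text
pos [627.8 146.6  49.7] jaw 3.02 d [-0.1 -0.2 -1.2] rot [-0.09  0.05 -0.12] F [-0.9  1.  -2.3] gap 29.2 j6 0.12 8.45
-85 109 ztop 61.4 mid b 0.4 t -75.7 -75.0
-75 1360 ztop 61.5 mid b 0.5 t -75.0 -65.2
-65 1009 ztop 61.0 mid b 0.4 t -64.7 -55.0
-55 918 ztop 57.3 mid b 0.5 t -55.0 -45.0
-45 879 ztop 57.1 mid b 0.6 t -45.0 -35.0
-35 839 ztop 57.1 mid b 0.3 t -35.0 -25.0
-25 808 ztop 57.2 mid b 0.3 t -25.0 -15.0
-15 3071 ztop 103.6 mid b 0.2 t -15.0 -5.0
-5 1073 ztop 90.6 mid b -0.3 t -5.0 5.0
5 853 ztop 107.5 mid b 0.3 t 5.0 15.0
15 394 ztop 56.9 mid b 0.2 t 15.0 24.7
35 195 ztop 57.3 mid b 0.2 t 39.8 45.0
45 603 ztop 57.1 mid b 0.2 t 45.0 55.0
55 854 ztop 58.4 mid b 0.3 t 55.0 64.9
65 63 ztop 54.8 mid b 0.2 t 65.0 69.9
```

Emit:
jog_arm([
  [[0, 0, -1.5, 0, 0, 0], [0, 0, -1, 0, 0, 0], [0, 0, 0, 0, 0, 0]],
])

```text
clock: 8.8
eef_pos: [627.8, 146.7, 49.7]
eef_rot: [0.987, 1.569, 1.039]
wrist_force: [-1.8, -0.9, -2.8]
finger_gap: 29.1
```

```bash
python3 go.py 627.7 146.4 48.5 2.9
```

```text
pos [627.8 146.7  49.7] jaw 3.03 d [-0.1 -0.3 -1.2] rot [-0.09  0.05 -0.13] F [-1.8 -0.9 -2.8] gap 29.1 j6 0.12 8.8
```

Emit:
jog_arm([
  [[0, 0, -2, 0, 0, 0], [0, 0, -1, 0, 0, 0], [0, 0, -1, 0, 0, 0], [0, 0, -1, 0, 0, 0]],
])

```text
clock: 9.2
eef_pos: [627.7, 146.7, 48.9]
eef_rot: [0.891, 1.569, 0.944]
wrist_force: [-10.1, -1.7, 12.2]
finger_gap: 29.2
```

```bash
python3 go.py 627.7 146.4 48.5 2.9
```

```text
pos [627.7 146.7  48.9] jaw 3.04 d [ 0.  -0.3 -0.4] rot [-0.09  0.06 -0.14] F [-10.1  -1.7  12.2] gap 29.2 j6 0.12 9.2
```

Seated: 12 N of support force. Releasing.

Emit:
jog_arm([
  [[0, 0, 0, 0, 0, 0], [0, 0, 0, 0, 0, 0], [0, 0, 0, 0, 0, 0]],
], gripper=0.1)

```text
clock: 9.5
eef_pos: [628.3, 146.7, 49.0]
eef_rot: [0.482, 1.567, 0.535]
wrist_force: [-0.2, -0.4, 0.0]
finger_gap: 49.8
```

Emit:
jog_arm([
  [[0, 0, 15, 0, 0, 0], [0, 0, 25, 0, 0, 0], [0, 0, 40, 0, 0, 0], [-15, -40, 15, 0, 0, 1.5], [-20, -45, 0, 0, 0, 1.5]],
])

```text
clock: 10.0
eef_pos: [593.3, 63.7, 149.9]
eef_rot: [0.2, 1.566, 0.313]
wrist_force: [0.5, -0.2, 0.2]
finger_gap: 51.6
```

```bash
python3 - <<'E'
from h import *
grab('c1')
im=cv2.imread('pics/c1.png'); cv2.imwrite('pics/c1c.png',im[:300,150:600])
E
python3 go.py 446 -130.8 120 16
```

```text
pos [591.   58.  149.5] jaw 6.33 d [-145.  -188.8  -29.5] rot [-0.03  0.19  9.67] F [-1.5 -5.1 -0.1] gap 51.6 j6 -0.07 10.05
```

View pics/c1c.png

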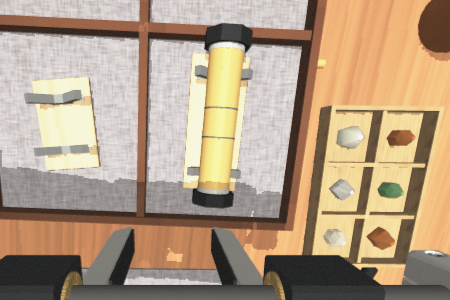

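The long tube lies in both yokes (collars at (228,38) and (212,198)), with the yokes visible beneath it. Next, the short tube.

Emit:
jog_arm([
  [[-27, -35, -3, 0, 0, 2], [-27, -35, -3, 0, 0, 2], [-27, -35, -3, 0, 0, 2], [-27, -35, -3, 0, 0, 2], [-27, -35, -3, 0, 0, 1.6]],
], gripper=0.25)

```text
clock: 10.55
eef_pos: [453.0, -121.6, 139.8]
eef_rot: [-0.264, 1.559, 0.022]
wrist_force: [-0.5, -1.0, -0.6]
finger_gap: 59.0
```

```bash
python3 go.py 446 -130.8 27 16
```

```text
pos [ 453.  -121.6  139.8] jaw 16.39 d [  -7.    -9.2 -112.8] rot [-0.01  0.69 -0.39] F [-0.5 -1.  -0.6] gap 59.0 j6 -0.63 10.55
```

Emit:
jog_arm([
  [[-5, -5, -30, 0, 0.5, -0.3], [0, 0, -35, 0, 0, 0], [0, 0, -15, 0, 0, 0], [0, 0, 0, 0, 0, 0]],
])

```text
clock: 10.95
eef_pos: [446.5, -131.8, 62.1]
eef_rot: [-0.56, 1.56, -0.286]
wrist_force: [0.6, -0.0, -0.1]
finger_gap: 58.4
```

```bash
python3 go.py 446 -130.8 27 16
```

```text
pos [ 446.5 -131.8   62.1] jaw 15.74 d [ -0.5   1.  -35.1] rot [0.17 0.58 0.26] F [ 0.6 -0.  -0.1] gap 58.4 j6 -0.64 10.95
```

Emit:
jog_arm([
  [[-0.5, 1, -18, 0.2, 0.6, 0.3], [0, 0, -12, 0, 0, 0], [0, 0, -4, 0, 0, 0], [0, 0, -1, 0, 0, 0]],
])

```text
clock: 11.35
eef_pos: [448.4, -131.4, 30.2]
eef_rot: [-0.559, 1.566, -0.279]
wrist_force: [1.1, 0.6, 0.4]
finger_gap: 59.1
```

```bash
python3 go.py 446 -130.8 27 16
```

```text
pos [ 448.4 -131.4   30.2] jaw 16.05 d [-2.4  0.6 -3.2] rot [ 0.08  0.28 -0.05] F [1.1 0.6 0.4] gap 59.1 j6 -0.64 11.35
```

Emit:
jog_arm([
  [[-2.5, 0.6, -4, 0, 0.3, 0], [0, 0, -1, 0, 0, 0]],
])

```text
clock: 11.55
eef_pos: [446.4, -130.9, 26.1]
eef_rot: [-1.392, 1.568, -1.112]
wrist_force: [-0.2, -0.0, 0.1]
finger_gap: 58.8
```

Emit:
jog_arm([
  [[0, 0, -1, 0, 0, 0], [0, 0, 0, 0, 0, 0], [0, 0, 0, 0, 0, 0], [0, 0, 0, 0, 0, 0], [0, 0, 0, 0, 0, 0]],
], gripper=-1)

```text
clock: 12.05
eef_pos: [446.7, -131.0, 25.8]
eef_rot: [-1.176, 1.568, -0.896]
wrist_force: [0.0, 0.6, -0.8]
finger_gap: 29.4
```

```bash
python3 go.py 478.8 130.4 140 10.2
```

```text
pos [ 446.7 -131.    25.8] jaw 16.05 d [ 32.1 261.4 114.2] rot [ 0.15  0.11 -5.85] F [ 0.   0.6 -0.8] gap 29.4 j6 -0.64 12.05
```

Emit:
jog_arm([
  [[0, 0, 25, 0, 0, 0], [0, 0, 40, 0, 0, 0], [3, 10, 40, 0, 0, -1], [5, 42, 8, 0, 0, -1.2], [5, 45, 0, 0, 0, -1.2]],
])

```text
clock: 12.55
eef_pos: [458.0, -34.2, 142.0]
eef_rot: [-3.08, 1.57, -2.868]
wrist_force: [0.5, -0.2, -2.9]
finger_gap: 29.3
```

Emit:
jog_arm([
  [[5, 45, 0, 0, 0, -1.2], [5, 45, 0, 0, 0, -1], [4, 42, 0, 0, 0, 0], [2, 25, 0, 0, 0, 0], [0, 0, 0, 0, 0, 0]],
])

```text
clock: 13.05
eef_pos: [473.1, 133.1, 142.4]
eef_rot: [0.656, 1.57, 0.83]
wrist_force: [0.4, -0.0, -2.0]
finger_gap: 29.3
```

```bash
python3 go.py 478.8 130.4 60 10.2
```

```text
pos [473.1 133.1 142.4] jaw 10.0 d [  5.7  -2.7 -82.4] rot [-0.02  0.02  0.2 ] F [ 0.4 -0.  -2. ] gap 29.3 j6 0.02 13.05
```

Emit:
jog_arm([
  [[5.5, -2.5, -30, 0, 0, 0.2], [0, 0, -35, 0, 0, 0], [0, 0, -12, 0, 0, 0], [0, 0, 0, 0, 0, 0]],
])

```text
clock: 13.45
eef_pos: [478.5, 130.2, 63.7]
eef_rot: [0.02, 1.57, 0.2]
wrist_force: [0.1, 0.5, -2.0]
finger_gap: 29.5
```

```bash
python3 go.py 478.8 130.4 44.8 10.2;python3 obs.py b3 478.8 130.4 -79.8 50
```

```text
pos [478.5 130.2  63.7] jaw 10.31 d [  0.3   0.2 -18.9] rot [-0.01  0.06 -0.11] F [ 0.1  0.5 -2. ] gap 29.5 j6 0.01 13.45
-60 362 ztop 78.8 mid b -0.1 t -50.7 -50.0
-50 1278 ztop 79.2 mid b 0.0 t -50.0 -40.0
-40 875 ztop 78.7 mid b -0.2 t -40.0 -30.0
-30 854 ztop 74.9 mid b -0.1 t -30.0 -20.0
-20 834 ztop 74.8 mid b 0.1 t -20.0 -10.0
-10 2973 ztop 108.1 mid b -0.1 t -10.0 -0.0
0 964 ztop 95.1 mid b 0.0 t 0.0 10.0
10 620 ztop 74.6 mid b 0.1 t 10.0 19.9
20 23 ztop 68.6 mid b 0.0 t 20.0 24.1
30 280 ztop 78.9 mid b -0.4 t 36.9 40.0
40 818 ztop 78.8 mid b 0.1 t 40.0 50.0
```

Emit:
jog_arm([
  [[0.3, 0.2, -9, 0, 0, 0], [0, 0, -6, 0, 0, 0], [0, 0, -2, 0, 0, 0], [0, 0, -1, 0, 0, 0]],
])

```text
clock: 13.9
eef_pos: [481.0, 130.2, 48.6]
eef_rot: [0.01, 1.564, 0.189]
wrist_force: [0.1, -0.8, -2.1]
finger_gap: 29.5
```

```bash
python3 go.py 478.8 130.4 44.8 10.2
```

```text
pos [481.  130.2  48.6] jaw 10.26 d [-2.2  0.2 -3.8] rot [-0.08  0.41 -0.06] F [ 0.1 -0.8 -2.1] gap 29.5 j6 0.01 13.9
```

Emit:
jog_arm([
  [[-2.2, 0.2, -1.5, 0, 0.4, 0], [0, 0, -1.5, 0, 0, 0], [0, 0, -1, 0, 0, 0]],
])

```text
clock: 14.2
eef_pos: [478.9, 130.6, 45.8]
eef_rot: [1.061, 1.569, 1.241]
wrist_force: [-9.7, -2.9, 21.3]
finger_gap: 29.3
```

```bash
python3 go.py 478.8 130.4 44.8 10.2
```

```text
pos [478.9 130.6  45.8] jaw 10.27 d [-0.1 -0.2 -1. ] rot [-0.09  0.03 -0.07] F [-9.7 -2.9 21.3] gap 29.3 j6 0.01 14.2
```

Emit:
jog_arm([
  [[0, 0, 0, 0, 0, 0]],
])

```text
clock: 14.3
eef_pos: [478.9, 130.6, 46.2]
eef_rot: [1.091, 1.569, 1.27]
wrist_force: [0.0, -0.1, -2.8]
finger_gap: 29.2
```

```bash
python3 obs.py b4 478.8 130.4 -79.8 50;python3 go.py 478.8 130.4 44.8 10.2
```

```text
-60 259 ztop 61.4 mid b 1.2 t -51.0 -50.0
-50 1288 ztop 61.9 mid b 0.4 t -50.0 -40.0
-40 854 ztop 60.9 mid b 0.7 t -40.0 -30.0
-30 859 ztop 57.5 mid b 0.4 t -30.0 -20.0
-20 829 ztop 57.4 mid b 0.5 t -20.0 -10.1
-10 3173 ztop 100.0 mid b 0.4 t -10.0 -0.0
0 1064 ztop 108.0 mid b 0.4 t 0.0 10.0
10 606 ztop 57.3 mid b 0.5 t 10.0 20.0
30 299 ztop 61.5 mid b 0.7 t 36.6 40.0
40 810 ztop 61.3 mid b 0.3 t 40.0 49.9
pos [479.  130.6  46.2] jaw 10.27 d [-0.2 -0.2 -1.4] rot [-0.09  0.04 -0.07] F [-1.5 -0.4  2.7] gap 29.4 j6 0.01 14.35
```

Emit:
jog_arm([
  [[-0.3, 0, -1.5, 0, 0, 0], [0, 0, -1, 0, 0, 0]],
])

```text
clock: 14.55
eef_pos: [479.0, 130.6, 45.7]
eef_rot: [0.578, 1.569, 0.757]
wrist_force: [-11.3, -2.0, 18.0]
finger_gap: 29.2
```

Emit:
jog_arm([
  [[0, 0, 0, 0, 0, 0], [0, 0, 0, 0, 0, 0], [0, 0, 0, 0, 0, 0]],
], gripper=0.1)

```text
clock: 14.85
eef_pos: [479.6, 130.8, 46.3]
eef_rot: [0.316, 1.567, 0.496]
wrist_force: [-0.3, 0.0, -0.8]
finger_gap: 49.3
```

Emit:
jog_arm([
  [[0, 0, 15, 0, 0, 0], [0, 0, 25, 0, 0, 0], [0, 0, 40, 0, 0, 0], [0, -40, 15, 0, 0, 0], [0, -48, 0, 0, 0, 0]],
])

```text
clock: 15.35
eef_pos: [479.0, 44.2, 143.8]
eef_rot: [0.264, 1.568, 0.45]
wrist_force: [1.3, -1.1, -0.2]
finger_gap: 51.7
```

```bash
python3 - <<'E'
from h import *
grab('c2')
im=cv2.imread('pics/c2.png'); cv2.imwrite('pics/c2c.png',im[:300,150:600])
E
python3 go.py 463.3 -308 140 10
```

```text
pos [478.9  38.4 143.2] jaw 10.46 d [ -15.6 -346.4   -3.2] rot [ 0.    0.12 -0.46] F [ 0.4 -3.4  0.6] gap 51.4 j6 -0.18 15.4
```

View pics/c2c.png

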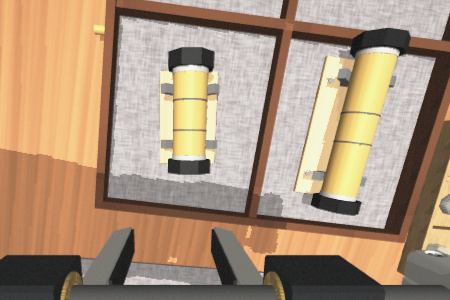

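Both tubes lie centred in their yokes: short tube at (189,110), long tube at (362,125). Next, the large eyepiece.

Emit:
jog_arm([
  [[-2, -47, 0, 0, 0, 0], [-2, -47, 0, 0, 0, 0], [-2, -47, 0, 0, 0, 0], [-2, -47, 0, 0, 0, 0], [-2, -47, 0, 0, 0, 0]],
], gripper=0.35)

```text
clock: 15.9
eef_pos: [468.2, -199.9, 143.8]
eef_rot: [-0.215, 1.565, -0.028]
wrist_force: [1.4, 0.3, 1.2]
finger_gap: 63.4
```

Emit:
jog_arm([
  [[-2, -45, 0, 0, 0, 0], [-2, -40, 0, 0, 0, 0], [0, -10, 0, 0, 0, 0], [0, 0, 0, 0, 0, 0]],
])

```text
clock: 16.3
eef_pos: [462.3, -303.7, 142.7]
eef_rot: [-0.281, 1.565, -0.101]
wrist_force: [0.4, 0.4, -0.4]
finger_gap: 63.4
```

```bash
python3 go.py 463.5 -308.8 48 10
```

```text
pos [ 462.3 -303.7  142.7] jaw 10.32 d [  1.2  -5.1 -94.7] rot [ 0.03  0.33 -0.32] F [ 0.4  0.4 -0.4] gap 63.4 j6 -0.83 16.3
```

Emit:
jog_arm([
  [[1, -5, -30, 0, 0.3, 0], [0, 0, -35, 0, 0, 0], [0, 0, -8, 0, 0, 0], [0, 0, 0, 0, 0, 0]],
])

```text
clock: 16.7
eef_pos: [464.7, -304.8, 69.0]
eef_rot: [-0.717, 1.568, -0.534]
wrist_force: [0.4, 0.9, 0.6]
finger_gap: 63.3
```

```bash
python3 go.py 463.5 -308.8 48 10
```

```text
pos [ 464.7 -304.8   69. ] jaw 10.47 d [ -1.2  -4.  -21. ] rot [ 0.07  0.11 -0.47] F [0.4 0.9 0.6] gap 63.3 j6 -0.83 16.7
```

Emit:
jog_arm([
  [[-1.2, -4, -12, 0, 0, 0], [0, 0, -7, 0, 0, 0], [0, 0, -1, 0, 0, 0]],
])

```text
clock: 17.0
eef_pos: [465.0, -308.5, 50.6]
eef_rot: [-0.772, 1.565, -0.588]
wrist_force: [0.1, 0.3, 0.9]
finger_gap: 63.8
```

```bash
python3 go.py 463.5 -308.8 48 10
```

```text
pos [ 465.  -308.5   50.6] jaw 10.58 d [-1.5 -0.3 -2.6] rot [ 0.2   0.29 -0.58] F [0.1 0.3 0.9] gap 63.8 j6 -0.84 17.0
```

Emit:
jog_arm([
  [[-1.5, 0, -3, 0.2, 0.3, 0], [0, 0, 0, 0, 0, 0]],
])

```text
clock: 17.2
eef_pos: [463.7, -308.7, 48.1]
eef_rot: [-1.005, 1.57, -0.821]
wrist_force: [-0.7, -0.1, -0.8]
finger_gap: 63.4
```

Emit:
jog_arm([
  [[0, 0, 0, 0, 0, 0], [0, 0, 0, 0, 0, 0], [0, 0, 0, 0, 0, 0], [0, 0, 0, 0, 0, 0]],
], gripper=-1)

```text
clock: 17.6
eef_pos: [464.0, -309.0, 49.0]
eef_rot: [-0.889, 1.569, -0.704]
wrist_force: [0.6, -0.1, -1.9]
finger_gap: 37.3
```

```bash
python3 go.py 474.5 301.3 140 10
```

```text
pos [ 464. -309.   49.] jaw 10.56 d [ 10.5 610.3  91. ] rot [ 0.06  0.07 -0.56] F [ 0.6 -0.1 -1.9] gap 37.3 j6 -0.84 17.6
```

Emit:
jog_arm([
  [[0, 0, 25, 0, 0, 0], [0, 0, 40, 0, 0, 0], [0, 10, 35, 0, 0, 0], [1, 42, 5, 0, 0, 0], [1, 47, 0, 0, 0, 0]],
])

```text
clock: 18.1
eef_pos: [464.2, -210.4, 156.2]
eef_rot: [2.03, 1.57, 2.209]
wrist_force: [0.3, -0.4, -3.1]
finger_gap: 37.5
```

Emit:
jog_arm([
  [[1, 48, 0, 0, 0, 0], [1, 48, 0, 0, 0, 0], [1, 48, 0, 0, 0, 0], [1, 48, 0, 0, 0, 0], [1, 48, 0, 0, 0, 0]],
])

```text
clock: 18.6
eef_pos: [467.3, 38.1, 157.2]
eef_rot: [0.126, 1.569, 0.302]
wrist_force: [2.4, -0.6, -2.5]
finger_gap: 37.6
```

```bash
python3 go.py 474.5 301.3 140 10
```

```text
pos [467.3  38.1 157.2] jaw 10.05 d [  7.2 263.2 -17.2] rot [-0.03  0.09 -0.05] F [ 2.4 -0.6 -2.5] gap 37.6 j6 -0.17 18.6
```

Emit:
jog_arm([
  [[1.5, 48, 0, 0, 0, 0], [1.5, 48, 0, 0, 0, 0], [1.5, 48, 0, 0, 0, 0], [1.5, 48, 0, 0, 0, 0], [1, 45, 0, 0, 0, 0]],
])

```text
clock: 19.1
eef_pos: [471.9, 285.5, 157.6]
eef_rot: [0.058, 1.568, 0.234]
wrist_force: [1.1, -0.1, -1.0]
finger_gap: 37.5
```

```bash
python3 go.py 474.5 301.3 63.5 10
```

```text
pos [471.9 285.5 157.6] jaw 10.07 d [  2.6  15.8 -94.1] rot [-0.03  0.14 -0.07] F [ 1.1 -0.1 -1. ] gap 37.5 j6 0.3 19.1
```

Emit:
jog_arm([
  [[2.5, 8, -15, 0, 0, 0], [0, 0, -35, 0, 0, 0], [0, 0, -20, 0, 0, 0], [0, 0, 0, 0, 0, 0]],
])

```text
clock: 19.5
eef_pos: [472.7, 300.2, 85.1]
eef_rot: [0.323, 1.567, 0.507]
wrist_force: [0.3, -0.8, -1.1]
finger_gap: 37.9
```

```bash
python3 go.py 474.5 301.3 63.5 10
```

```text
pos [472.7 300.2  85.1] jaw 10.51 d [  1.8   1.1 -21.6] rot [-0.1   0.18 -0.51] F [ 0.3 -0.8 -1.1] gap 37.9 j6 0.32 19.5
```

Emit:
jog_arm([
  [[1.8, 1, -10, 0, 0.2, 0], [0, 0, -6, 0, 0, 0], [0, 0, -2, 0, 0, 0], [0, 0, -1, 0, 0, 0]],
])

```text
clock: 19.9
eef_pos: [475.7, 301.3, 67.2]
eef_rot: [0.9, 1.567, 1.082]
wrist_force: [0.0, 0.6, -1.7]
finger_gap: 37.6
```

```bash
python3 go.py 474.5 301.3 63.5 10
```

```text
pos [475.7 301.3  67.2] jaw 10.46 d [-1.2 -0.  -3.7] rot [-0.17  0.09 -0.46] F [ 0.   0.6 -1.7] gap 37.6 j6 0.31 19.9
```

Emit:
jog_arm([
  [[-1.2, 0, -2, 0, 0.1, 0], [0, 0, -1.5, 0, 0, 0], [0, 0, -1, 0, 0, 0], [0, 0, -1, 0, 0, 0]],
])

```text
clock: 20.3
eef_pos: [475.0, 301.7, 63.9]
eef_rot: [1.009, 1.566, 1.191]
wrist_force: [-7.8, -4.9, 16.7]
finger_gap: 37.6
```

```bash
python3 go.py 474.5 301.3 63.5 10
```

```text
pos [475.  301.7  63.9] jaw 10.45 d [-0.5 -0.4 -0.4] rot [-0.25  0.1  -0.45] F [-7.8 -4.9 16.7] gap 37.6 j6 0.32 20.3
```

Contact at the predicted height (17 N). Release.

Emit:
jog_arm([
  [[0, 0, 0, 0, 0, 0], [0, 0, 0, 0, 0, 0], [0, 0, 0, 0, 0, 0]],
], gripper=0.2)

```text
clock: 20.6
eef_pos: [475.5, 301.9, 64.9]
eef_rot: [0.815, 1.565, 0.997]
wrist_force: [-0.3, -0.5, 0.4]
finger_gap: 55.7
```

Emit:
jog_arm([
  [[0, 0, 15, 0, 0, 0], [0, 0, 25, 0, 0, 0], [0, 0, 40, 0, 0, 0], [5, -40, 10, 0, 0, 0], [10, -48, 0, 0, 0, 0]],
])

```text
clock: 21.1
eef_pos: [489.6, 215.4, 161.9]
eef_rot: [0.661, 1.563, 0.849]
wrist_force: [1.0, 0.2, -0.2]
finger_gap: 56.5
```

```bash
python3 - <<'E'
from h import *
grab('c3')
im=cv2.imread('pics/c3.png'); cv2.imwrite('pics/c3c.png',im[:300,150:600])
E
python3 go.py 604.4 -121.8 140 10
```

```text
pos [491.1 209.5 162. ] jaw 10.59 d [ 113.3 -331.3  -22. ] rot [-0.24  0.32 -0.59] F [ 2.8 -4.5  0.9] gap 56.4 j6 0.15 21.15
```

View pics/c3c.png

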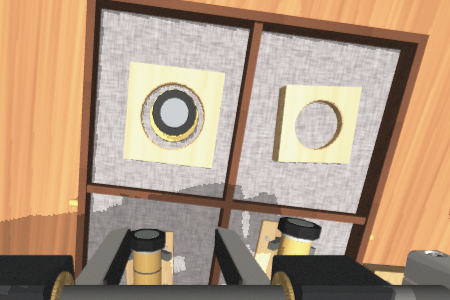

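The large eyepiece stands upright inside the large nest's recess (173,118). The small nest at (318,125) is still empty. Next, the small eyepiece.

Emit:
jog_arm([
  [[16, -45, 0, -0.2, 0.3, -0.4], [16, -45, 0, 0, 0, 0], [16, -45, 0, 0, 0, 0], [16, -45, 0, 0, 0, 0], [16, -45, 0, 0, 0, 0]],
])

```text
clock: 21.65
eef_pos: [571.3, -18.0, 168.9]
eef_rot: [0.068, 1.563, 0.249]
wrist_force: [0.7, 0.1, 0.1]
finger_gap: 56.2
```

Emit:
jog_arm([
  [[15, -44, -5, 0, 0, 0], [13, -43, -10, 0, 0, 0], [3, -10, -5, 0, 0, 0], [0, 0, 0, 0, 0, 0]],
])

```text
clock: 22.05
eef_pos: [604.1, -124.8, 152.6]
eef_rot: [-0.132, 1.559, 0.043]
wrist_force: [-0.5, 0.8, -0.4]
finger_gap: 56.1
```

```bash
python3 go.py 604.4 -121.8 45 10
```

```text
pos [ 604.1 -124.8  152.6] jaw 10.04 d [   0.3    3.  -107.6] rot [-0.03  0.66 -0.04] F [-0.5  0.8 -0.4] gap 56.1 j6 -0.44 22.05
```

Emit:
jog_arm([
  [[0, 3, -35, 0, 0.6, 0], [0, 0, -35, 0, 0, 0], [0, 0, -12, 0, 0, 0], [0, 0, 0, 0, 0, 0]],
])

```text
clock: 22.45
eef_pos: [604.8, -117.9, 73.3]
eef_rot: [-0.234, 1.565, -0.057]
wrist_force: [0.7, -0.3, -0.8]
finger_gap: 56.5
```

```bash
python3 go.py 604.4 -121.8 45 10
```

```text
pos [ 604.8 -117.9   73.3] jaw 10.17 d [ -0.4  -3.9 -28.3] rot [ 0.02  0.33 -0.17] F [ 0.7 -0.3 -0.8] gap 56.5 j6 -0.43 22.45
```

Emit:
jog_arm([
  [[-0.4, -4, -15, 0, 0.3, 0], [0, 0, -10, 0, 0, 0], [0, 0, -2, 0, 0, 0]],
])

```text
clock: 22.75
eef_pos: [606.0, -121.2, 48.4]
eef_rot: [-0.471, 1.566, -0.292]
wrist_force: [-0.2, 0.8, 0.4]
finger_gap: 55.9
```

```bash
python3 go.py 604.4 -121.8 45 10
```

```text
pos [ 606.  -121.2   48.4] jaw 10.26 d [-1.6 -0.6 -3.4] rot [ 0.08  0.27 -0.26] F [-0.2  0.8  0.4] gap 55.9 j6 -0.44 22.75
```

Emit:
jog_arm([
  [[-1.6, -0.5, -4, 0, 0.3, 0], [0, 0, 0, 0, 0, 0]],
])

```text
clock: 22.95
eef_pos: [604.6, -121.8, 44.6]
eef_rot: [-1.865, 1.569, -1.686]
wrist_force: [0.3, 1.0, -0.1]
finger_gap: 56.3
```

Emit:
jog_arm([
  [[0, 0, 0, 0, 0, 0], [0, 0, 0, 0, 0, 0], [0, 0, 0, 0, 0, 0], [0, 0, 0, 0, 0, 0], [0, 0, 0, 0, 0, 0]],
], gripper=-1)

```text
clock: 23.45
eef_pos: [605.0, -122.1, 45.8]
eef_rot: [-1.135, 1.568, -0.956]
wrist_force: [-0.3, -0.2, -0.9]
finger_gap: 25.4
```

```bash
python3 go.py 620.6 321.3 140 10
```

```text
pos [ 605.  -122.1   45.8] jaw 10.24 d [ 15.6 443.4  94.2] rot [ 0.12  0.08 -0.24] F [-0.3 -0.2 -0.9] gap 25.4 j6 -0.44 23.45
```

Emit:
jog_arm([
  [[0, 0, 25, 0, 0, 0], [0, 0, 40, 0, 0, 0], [0, 10, 35, 0, 0, 0], [1, 42, 5, 0, 0, 0], [2, 48, 0, 0, 0, 0]],
])

```text
clock: 23.95
eef_pos: [606.5, -24.0, 153.8]
eef_rot: [-2.23, 1.569, -2.058]
wrist_force: [0.4, 0.0, -1.7]
finger_gap: 25.3
```

Emit:
jog_arm([
  [[2, 46, 0, 0, 0, 0], [2, 46, 0, 0, 0, 0], [2, 46, 0, 0, 0, 0], [2, 46, 0, 0, 0, 0], [2, 46, 0, 0, 0, 0]],
])

```text
clock: 24.45
eef_pos: [615.7, 214.7, 155.4]
eef_rot: [-0.8, 1.569, -0.631]
wrist_force: [0.9, -0.7, -0.7]
finger_gap: 25.6
```

```bash
python3 go.py 620.6 321.3 140 10
```

```text
pos [615.7 214.7 155.4] jaw 9.72 d [  4.9 106.6 -15.4] rot [0.07 0.1  0.28] F [ 0.9 -0.7 -0.7] gap 25.6 j6 0.11 24.45
```

Emit:
jog_arm([
  [[2, 46, 0, 0, 0, 0], [2, 42, 0, 0, 0, 0], [0, 8, -5, 0, 0, 0], [0, 0, -25, 0, 0, 0], [0, 0, -20, 0, 0, 0]],
])

```text
clock: 24.95
eef_pos: [618.3, 321.6, 105.6]
eef_rot: [0.011, 1.565, 0.188]
wrist_force: [1.1, 0.0, -0.3]
finger_gap: 25.5
```

```bash
python3 go.py 620.6 321.3 60.3 10
```

```text
pos [618.3 321.6 105.6] jaw 10.13 d [  2.3  -0.3 -45.3] rot [-0.06  0.31 -0.13] F [ 1.1  0.  -0.3] gap 25.5 j6 0.25 24.95
```

Emit:
jog_arm([
  [[2.3, -0.3, -14, 0, 0.3, 0], [0, 0, -12, 0, 0, 0], [0, 0, -3, 0, 0, 0], [0, 0, -1, 0, 0, 0]],
])

```text
clock: 25.35
eef_pos: [620.3, 319.3, 71.3]
eef_rot: [-3.092, 1.567, -2.917]
wrist_force: [1.0, -0.1, -0.7]
finger_gap: 25.6
```

```bash
python3 go.py 620.6 321.3 60.3 10
```

```text
pos [620.3 319.3  71.3] jaw 10.04 d [  0.3   2.  -11. ] rot [ 0.05 -0.24 -0.04] F [ 1.  -0.1 -0.7] gap 25.6 j6 0.25 25.35
```

Emit:
jog_arm([
  [[0.3, 2, -5, 0, -0.2, 0], [0, 0, -3, 0, 0, 0], [0, 0, -1, 0, 0, 0], [0, 0, -1, 0, 0, 0]],
])

```text
clock: 25.75
eef_pos: [621.6, 321.5, 62.8]
eef_rot: [-0.043, 1.568, 0.132]
wrist_force: [0.4, 0.4, -1.0]
finger_gap: 25.5
```

```bash
python3 go.py 620.6 321.3 60.3 10
```

```text
pos [621.6 321.5  62.8] jaw 10.02 d [-1.  -0.2 -2.5] rot [-0.02  0.15 -0.02] F [ 0.4  0.4 -1. ] gap 25.5 j6 0.25 25.75
```

Emit:
jog_arm([
  [[-1, 0, -1.5, 0, 0.2, 0], [0, 0, -1, 0, 0, 0], [0, 0, -1, 0, 0, 0]],
])

```text
clock: 26.05
eef_pos: [620.6, 321.7, 60.8]
eef_rot: [1.86, 1.57, 2.035]
wrist_force: [-6.0, -2.6, 11.3]
finger_gap: 25.7
```

```bash
python3 go.py 620.6 321.3 60.3 10
```

```text
pos [620.6 321.7  60.8] jaw 10.03 d [ 0.  -0.4 -0.5] rot [-0.05 -0.03 -0.03] F [-6.  -2.6 11.3] gap 25.7 j6 0.25 26.05
```

Seated. Release and retreat, then check the tray from above.

Emit:
jog_arm([
  [[0, 0, 0, 0, 0, 0], [0, 0, 0, 0, 0, 0], [0, 0, 0, 0, 0, 0]],
], gripper=0.1)

```text
clock: 26.35
eef_pos: [620.9, 321.8, 61.5]
eef_rot: [0.944, 1.569, 1.12]
wrist_force: [-0.8, 1.1, -0.1]
finger_gap: 46.2
```

Emit:
jog_arm([
  [[0, 0, 15, 0, 0, 0], [0, 0, 25, 0, 0, 0], [0, 0, 40, 0, 0, 0], [-30, -20, 30, 0, 0, 0], [-35, -30, 10, 0, 0, 0]],
])

```text
clock: 26.85
eef_pos: [555.2, 272.1, 185.7]
eef_rot: [2.348, 1.57, 2.524]
wrist_force: [0.9, 0.5, 0.1]
finger_gap: 51.4
```

Emit:
jog_arm([
  [[-15, -45, 15, 0, 0, 0], [-10, -45, 15, 0, 0, 0], [0, -45, 15, 0, 0, 0], [0, 0, 0, 0, 0, 0], [0, 0, 0, 0, 0, 0]],
])

```text
clock: 27.35
eef_pos: [526.0, 131.5, 241.2]
eef_rot: [0.085, 1.561, 0.261]
wrist_force: [-0.0, 0.6, -0.8]
finger_gap: 51.5
```

```bash
python3 - <<'E'
from h import *
grab('f1')
im,d,p=cam('top'); cv2.imwrite('pics/ftop.png',im); np.savez('ftop.npz',im=im,d=d,**{k:np.array(v) for k,v in p.items()})
A=cv2.imread('pics/f1.png')[:300]; A=cv2.resize(A,(800,375)); B=cv2.resize(im[85:225,140:440],(480,224))
C=np.zeros((600,800,3),np.uint8);C[:375]=A;C[375:599,:480]=B;cv2.imwrite('pics/fc.png',C)
E
python3 go.py 500 150 200 10
```

```text
pos [526.1 132.3 240.5] jaw 10.19 d [-26.1  17.7 -40.5] rot [-0.14  0.52 -0.19] F [-0.5  0.6 -0.4] gap 51.9 j6 0.0 27.45
```

View pics/fc.png

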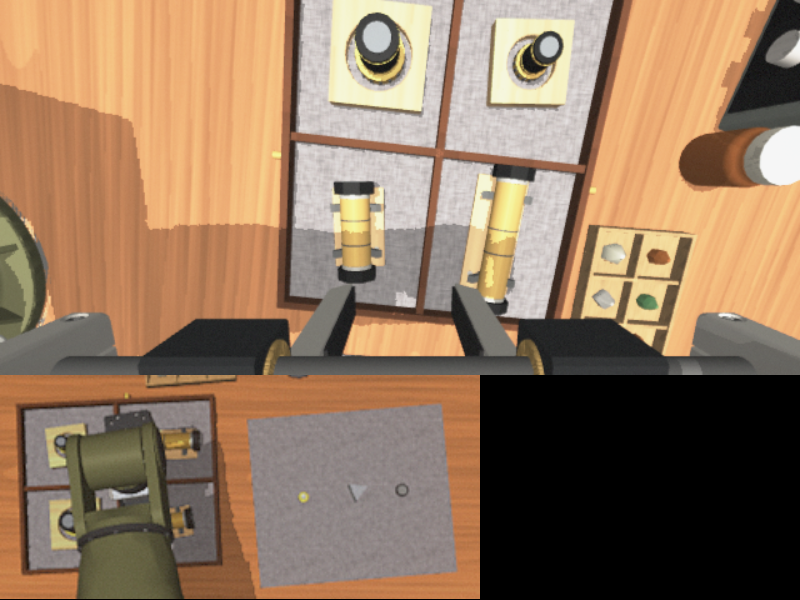

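The final view shows all four in their holders: large eyepiece (377,45), small eyepiece (540,55), short tube (355,230), long tube (503,240). The prism still stands on the mat (358,492), with the cap and screw beside it. A numeric check follows.

```bash
python3 - <<'E'
exec(open('m2.py').read().split("tube('w5'")[0].replace("comp(n,uv,14)","comp(n,uv,44)"))
tube('f1',(402,190),'long 627.9 146.8 -87.1'); tube('f1',(284,180),'short 478.8 130.4 -79.7')
for uv,H,t in(((301,30),72.5,'LE 474.5 301.3'),((437,37),67.5,'SE 620.6 321.3')):
    X,_=comp('f1',uv,32); Y=X[abs(X[:,2]-H)<5]; c,r=cv2.minEnclosingCircle(Y[:,:2].astype(np.float32)); print(t,np.round(c,1),round(r,1),np.percentile(X[:,2],99).round(1))
a,d,p=load('top');b,e,q=load('ftop')
D=cv2.absdiff(a,b)[145:170,345:382].max(2); print('prism diff px>40:',(D>40).sum(), 'depth diff',np.abs(d-e)[150:164,356:369].mean().round(1))
E
```

```text
long 627.9 146.8 -87.1 f1 c [628.4 148. ] len 148.0 z99 61.1 ang -85.8
short 478.8 130.4 -79.7 f1 c [479.  131.3] len 99.9 z99 61.3 ang -79.7
LE 474.5 301.3 [475.6 301.1] 19.3 74.5
SE 620.6 321.3 [620.3 321.6] 13.6 69.3
prism diff px>40: 5 depth diff 20.7
```

```bash
python3 obs.py f2 627.9 146.8 -87.1 75 | awk '{print $1,$2,$4,$7}'; python3 - <<'E'
from h import *
for n in('top','ftop'):
    a,d,p=load(n);P=pts(d,p)[150:166,354:372]; X=P[(P[...,2]>15)&(P[...,2]<70)]; print(n,(d[150:166,354:372]==0).sum(),len(X),X.mean(0).round(1),X[:,2].max())
E
```

```text
-75 275 61.2 -0.2
-65 218 60.6 -0.2
-55 196 57.2 -0.1
-45 191 57.1 -0.1
-35 186 57.1 -0.7
-25 188 56.8 -0.3
-15 184 57.0 0.0
-5 181 56.8 0.0
5 174 57.0 -0.2
15 174 57.1 0.1
25 165 57.1 -0.3
35 166 57.0 -0.1
45 159 57.0 -0.4
55 145 60.8 2.0
65 80 61.1 5.3
top 1 70 [ 542.9 -216.2   41.9] 51.28981457006
ftop 2 72 [ 542.8 -216.    40.9] 52.36130879444584
```

```bash
python3 -c "
from cell import manip
print(manip.sign_off())"
```

```text
the job is handed in; nothing more can be done
None
```

All four optics are in the tray: the long tube in the wide-yoke cradle, the short tube in the other, and the two eyepieces upright in their own nests. The job is handed in at about 27.5 s of the 112 s. I lowered each piece until the wrist felt support (11–21 N), then let go and backed the gripper clear.

**Last checks:**
- **Tubes:** both barrels lie level and within about 1.2 mm of centre along their cradles.
- **Eyepieces:** both are within about 1.1 mm of their recess centres, with their tops close to the expected height (about 2 mm above it by the depth camera).
- **Prism:** it has not moved; its measured position is within 0.2 mm of where it started. The pink and purple look-alikes were not approached.

**Checks that disagreed:**
- **Long-tube angle:** one fit gave 1.3° off the cradle. Its far end was partly hidden by the gripper, and a slice-by-slice check showed it straight and level.
- **Tube height:** both tube tops read about 1 mm above nominal, which I put down to a small bias in the depth camera.
- **Prism depth:** one raw depth difference came out large (20.7 mm). I take it as depth noise, since the points on the prism itself agreed before and after.

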